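# Weigh out the cane-sugar cakes on the kitchen balance

## Task

Take the goods pan off its stand by lifting its handle up past the hook's tip before drawing it away, without forcing it against the hook, and set it upright in the middle of the balance's goods platform. Put every sugar cake there is into the pan, then put brass weights on the other dish until the balance is level, with no weight on the goods side. Leave the flask, saucer, spoon and fork where they are.

Things in the scene. Friction and masses are not known exactly. Their poses are not given: they have to be found in the camera images.
- stand: fixed black counter stand with one deep upturned hook. Origin on the worktop under the hook's seat; +z up, -x the way the hook opens (the way to withdraw the pan), +x towards the post. Base: a disc 150 mm across, 10 mm high, centred at x = +30 mm. Post: 14 mm thick at x = +98 mm, 206 mm high. Between the hook's back and the post runs an arm, its top 198 mm above the worktop
- hook_seat (a point): middle of the upper face of the hook's flat seat, where the pan's handle rests, 180 mm above the worktop; axes as the stand's. The hook is a strap 12 mm wide (y) and 4 mm thick. The upturned tip (middle at x = -13 mm) rises 30 mm above the seat, the back of the hook (x = +13 mm) 18 mm
- hook_tip (a point): top of the hook's upturned tip
- pan_handle (a point): centre of the straight top bar of the goods pan's rigid arched handle, a round bar 10 mm thick running 112 mm along this frame's y axis across the pan's middle; z is the pan's up axis. At the start the bar's middle hangs in the hook, so pinch it about 30 mm to either side of its middle. The bar's axis is 86 mm above the pan's underside; 59 mm are free between the rim and the bar's underside
- pan: the goods pan: a shallow round steel pan with the arched handle, 200 g, 156 mm across the rim, 148 mm across the flat underside, 22 mm high; origin at the centre of its underside
- pan_floor (a point): middle of the goods pan's inner floor, 3 mm above its underside, same axes as the handle; the inside is 144 mm across
- platform_top (a point): centre of the upper face of the balance's goods platform: a flat white round plate, 132 mm across, about 100 mm above the worktop, without a rim; it moves up and down by 18 mm as the beam tips. Axes: z up, y points along the beam away from the weights dish
- dish_floor (a point): centre of the inner floor of the balance's weights dish: round, brass, inside 128 mm across, rim 10 mm above this floor, floor about 100 mm above the worktop; moves up and down by 18 mm. It lies 280 mm from the goods platform, same axes. A column with pointer, at most 125 mm high, stands midway between them
- beam (a joint): tilt of the beam (rad): 0 level, positive = goods side down, stops at -0.13 and 0.13; red pointer before a black mark. Both plates stay horizontal; where a load stands on them does not matter. Level with only the empty goods pan on the platform; without the pan the dish side is down. Between the stops it tilts about 0.0137 rad per 10 g of difference and settles in about 1.5 s
- cake0_center (a point): centre of sugar cake 0: a hard brown disc of raw cane sugar 44 mm across and 28 mm high, standing flat, about 50 to 80 g, at the start on a bamboo board (110 by 320 mm, 8 mm thick). None if it is absent in this run
- cake1_center (a point): centre of sugar cake 1: a hard brown disc of raw cane sugar 44 mm across and 28 mm high, standing flat, about 50 to 80 g, at the start on a bamboo board (110 by 320 mm, 8 mm thick). None if it is absent in this run
- cake2_center (a point): centre of sugar cake 2: a hard brown disc of raw cane sugar 44 mm across and 28 mm high, standing flat, about 50 to 80 g, at the start on a bamboo board (110 by 320 mm, 8 mm thick). None if it is absent in this run
- cake3_center (a point): centre of sugar cake 3: a hard brown disc of raw cane sugar 44 mm across and 28 mm high, standing flat, about 50 to 80 g, at the start on a bamboo board (110 by 320 mm, 8 mm thick). None if it is absent in this run
- w100a_center (a point): a brass 100 g weight: a standing cylinder 25 mm across and 24 mm high with a small knob (15 mm across) that reaches 10 mm above it; this point is the middle of the cylinder, half-way up without the knob (12 mm above its underside)
- w100b_center (a point): a brass 100 g weight: a standing cylinder 25 mm across and 24 mm high with a small knob (15 mm across) that reaches 10 mm above it; this point is the middle of the cylinder, half-way up without the knob (12 mm above its underside)
- w50a_center (a point): a brass 50 g weight: a standing cylinder 20 mm across and 18 mm high with a small knob (12 mm across) that reaches 10 mm above it; this point is the middle of the cylinder, half-way up without the knob (9 mm above its underside)
- w50b_center (a point): a brass 50 g weight: a standing cylinder 20 mm across and 18 mm high with a small knob (12 mm across) that reaches 10 mm above it; this point is the middle of the cylinder, half-way up without the knob (9 mm above its underside)
- flask: bystander: orange insulated flask 72 mm across, 207 mm high; origin at the centre of its underside
- saucer: bystander: grey ceramic saucer 136 mm across, 17 mm high; origin at the centre of its underside
- spoon: bystander: small bamboo spoon, 150 mm long, lying beside the saucer; origin at its middle
- fork: bystander: stainless steel fork, 190 mm long, lying flat; origin near its middle
Things that resemble listed ones, but are neither listed nor needed, are in the scene too. What is shaped like the part that bears cake0_center but purple is not meant. What is shaped like the part that bears cake2_center but red is not meant.

How it is judged (in metres and radians):
On the way, in this order (a step that is already met when the one before it is completed fails the run):
1. the pan's handle has been lifted above the hook's tip (z of pan_handle in the frame of hook_tip above 0.005 m).
2. the goods pan stands flat on the goods platform, let go (horizontal distance between pan_floor and platform_top below 0.03 m and z of pan_floor in the frame of platform_top between -0.002 and 0.009 m and angle between pan_floor's own z axis and vertical below 0.08 rad and contact force between the fingers and pan below 0.2 N), for 0.2 s.
At the end, for the whole second after the job is handed in: The goods pan stands flat on the goods platform (within 30 mm of its middle, tilt under 0.08 rad), every sugar cake present lies in it, no weight is on the goods side, and the beam is at rest within 0.05 rad of level (horizontal distance between pan_floor and platform_top below 0.03 m and z of pan_floor in the frame of platform_top between -0.002 and 0.009 m and angle between pan_floor's own z axis and vertical below 0.08 rad and z of cake0_center in the frame of pan_floor between 0 and 0.05 m and horizontal distance between each of cake0_center, cake1_center, cake2_center, cake3_center and pan_floor below 0.065 m and z of cake1_center in the frame of pan_floor between 0 and 0.05 m and z of cake2_center in the frame of pan_floor between 0 and 0.05 m and z of cake3_center in the frame of pan_floor between 0 and 0.05 m and value of joint beam between -0.05 and 0.05 rad and velocity of joint beam between -0.05 and 0.05 rad/s and horizontal distance between each of w100a_center, w100b_center, w50a_center, w50b_center and platform_top above 0.08 m); the robot touches nothing.
It fails at once if the pan is forced against the hook stand (over 20 N) (contact force between pan and stand above 20 N).
It fails at once if the flask is shifted by more than 30 mm (distance of flask from where it was at the start of the episode above 0.03 m).
It fails at once if the saucer is shifted by more than 30 mm (distance of saucer from where it was at the start of the episode above 0.03 m).
It fails at once if the spoon is shifted by more than 30 mm (distance of spoon from where it was at the start of the episode above 0.03 m).
It fails at once if the fork is shifted by more than 30 mm (distance of fork from where it was at the start of the episode above 0.03 m).
Of cake0, cake1, cake2, cake3 only 3 to 4 are there at a start; the rules pass over those that are not, and their reading is None.
At some moment in a run one of cake0, cake1, cake2, cake3, w100a, w100b, w50a, w50b may be knocked a few centimetres aside while the robot is not near it.
It also fails if it takes over 210 s, if anything falls off the work surface, if the arm or the gripper's body presses on something with over 40 N, if the wrist force passes 120 N, or if a joint passes its speed limit or range.

## Robot

A 6-joint arm with a two-finger parallel gripper is mounted at the origin on the work surface. World frame = base frame: x ahead of the robot, y to its left, z up, the work surface at z = 0. Lengths are in m, angles in degrees, forces in N, time in s.
With the tool pointing down it reaches from about 0.3 to 0.75 m from the base axis. Payload 8.5 kg.
Tool frame: the origin (TCP) lies at the very end of the fingers, on their centre line; the grasp point (between the pads) lies env.pinch_z behind it (env.pinch_z is the distance from the TCP to the grasp point, in m); z points along the fingers, y is the line along which they close (so a half turn about z gives the same grasp; the last joint's range is limited). The gripper opens to 85 mm and grips with 20 to 120 N. Pads are 22 mm wide; open, the fingers measure 114 mm over their backs; the gripper's body (76 mm by 85 mm) begins 54 mm behind the grasp point. The pads swing forward as they close: fully open they stand 13 mm farther back than shut.
Start: joints at [-12.336, 21.807, 74.336, -0, 83.858, -12.336], TCP at [0.55, 0, 0.231] pointing down, gripper open.
Joint ranges: [-178.18, 178.18], [-50.72, 133.34], [12.68, 142.11], [-81.47, 261.47], [9.98, 163.14], [-165.26, 165.26]. Speed limits (degrees/s): [136.94, 136.94, 180, 180, 180, 180].

## Interface

Orientations are given as a 3x3 rotation matrix whose columns are the frame's x, y, z axes.
In Python, from rig import telemetry, get_image, env gives the robot as it stands. The module is installed in compiled form; this text tells all that it offers.
- The arm moves only by the tool apply_moves, never from a script. Its argument "series" is a list of rows, each a list of 7 numbers: the shift along the tool's x, y, z in mm, then the turn, a rotation vector about the tool's x, y, z in degrees, then the opening, from 0 (shut) to 1 (fully open). A call has 1 to 12 rows; each row shifts and turns the commanded pose from where the row before left it, along the tool's axes as they then stand; what a row does not reach is not made up. A row lasts 1/8 s, in which the tool goes at most 62.5 mm and 10.7 degrees, less where a joint would pass 70% of its speed; a pose out of reach is approached as far as the arm can. A call with a gripper value outside its range is refused whole. The fingers move at their own pace and stop on an object; "grip_force" is the grip in N (left out, the last holds). Time passes only in rows, so rows that do not move let the fingers close. It gives the time, the measured TCP pose, the force, the opening and the grip force at its end, in the units of the state.
- telemetry.observe(): the state, without advancing time (a new reading comes with each control period).
- get_image(name): name is "scene" or "side" or "wrist"; returns a dict with "frame" (420x560x3 uint8, red, green, blue), "z_map" (420x560 float32, m along the optical axis (not along the pixel's ray), 0 where there is no reading), "vertical_fov" (degrees; the focal length in pixels is half the picture's height over the tangent of half this angle, whatever the lens; pixels are square), "cx", "cy" (the principal point, pixels), "dist" ([k1, k2, p1, p2, k3] as OpenCV has them; the pictures are not rectified), "eye" and "attitude" of the camera in the world; the wrist camera has in their place "mount" (4x4, takes a point from camera to tool coordinates, whose origin is the TCP and whose axes are the flange's). Camera axes: x right, y up, looking along -z (the intrinsics and any distortion apply to the point x, -y, -z); pixel columns grow to the right and rows downward; lengths in m; the calibration is good to about 2 mm. A picture is of the moment at which its call begins: read the wrist's pose just before it.
- env.close_job(): hands the job in; it is judged then, once.
The state is a dict: "time_s": time; "q": joint angles; "qvel": joint speeds; "joint_efforts": joint torques, N m; "position": TCP position; "tool_rot": TCP orientation; "ft_force": force on the tool from outside, world axes, zero at the start; "wrist_torque": the same for the moment, N m; "grip_width": finger opening in m; "gripper_force": force on a finger pad.
Only numpy, scipy, OpenCV 4.12 (cv2) and the standard library are available. Lean on these libraries where they do the work, as an engineer would, in place of code of your own. Each camera call takes 0.05 s, during which the arm holds its last target. There are 200 camera calls.

## Working session

There is one attempt and no reset: what is moved stays moved. The work goes in short steps, Python scripts to look and compute and a tool call to move; the robot and the scene stay as the last step left them, time stands still between calls to the robot, and variables do not carry over. Pictures are saved under pics/ and viewed, at most 14 in all, crops included, and the job is handed in when it is done.

Besides the shell and the picture viewer there is one more tool, called after ">>>" as name(argument=value, ...) on one line, values as JSON. apply_moves: Moves the arm, as the interface text tells. Its arguments: {"type":"object","properties":{"series":{"type":"array"},"grip_force":{"type":"number"}},"required":["series"]}

```bash
mkdir -p pics
cat > h.py <<'E'
import numpy as np, cv2
from rig import telemetry, get_image, env
def snap(n,fn=None):
    s=telemetry.observe(); g=get_image(n)
    if n=='wrist':
        R=np.array(s['tool_rot']); p=np.array(s['position']); M=np.array(g['mount'])
        g['R']=R@M[:3,:3]; g['eye']=R@M[:3,3]+p
    else:
        A=np.array(g['attitude']); g['R']=A; g['eye']=np.array(g['eye'])
    f=210/np.tan(np.radians(g['vertical_fov'])/2)
    g['K']=np.array([[f,0,g['cx']],[0,f,g['cy']],[0,0,1.]]); g['dist']=np.array(g['dist'],float)
    if fn: cv2.imwrite('pics/'+fn,g['frame'][:,:,::-1])
    return g
def rays(g,px):
    u=cv2.undistortPoints(np.array(px,float).reshape(-1,1,2),g['K'],g['dist'])[:,0]
    return np.c_[u[:,0],-u[:,1],-np.ones(len(u))]@g['R'].T
def onplane(g,px,z):
    d=rays(g,px); return g['eye']+d*((z-g['eye'][2])/d[:,2])[:,None]
def cloud(g,mask=None):
    if mask is None: mask=np.ones(g['z_map'].shape,bool)
    v,u=np.nonzero(mask&(g['z_map']>0)); d=rays(g,np.c_[u,v]); return g['eye']+d*g['z_map'][v,u][:,None], np.c_[u,v]
E
python3 - <<'E'
from h import *
print(telemetry.observe(), env.pinch_z)
for n in ['scene','side','wrist']:
    g=snap(n,n+'0.png'); print(n,g['eye'],g['R'],g['vertical_fov'],g['dist'])
E
```

```text
{'time_s': 0.0, 'q': array([-1.23367592e+01,  2.18415632e+01,  7.43829432e+01, -4.16141289e-04,
        8.38598754e+01, -1.23341882e+01]), 'qvel': array([ 0.02392358,  0.05891839,  0.00788351, -0.0634333 , -0.07285578,
        0.05678328]), 'joint_efforts': array([-1.00240642e-03, -4.48466885e+01, -2.31285810e+01, -2.87182611e-04,
        4.73836102e-03,  1.77242771e-05]), 'position': array([5.49712431e-01, 4.92674712e-05, 2.30717075e-01]), 'tool_rot': array([[ 4.43121199e-05,  9.99998962e-01, -1.44027515e-03],
       [ 9.99999952e-01, -4.38691249e-05,  3.07606805e-04],
       [ 3.07543302e-04, -1.44028871e-03, -9.99998915e-01]]), 'ft_force': array([0.36608139, 0.39674039, 0.19040526]), 'wrist_torque': array([ 0.04827358, -0.01662511, -0.01088053]), 'gripper_force': 0.0, 'grip_width': 0.0851050818571172} 0.0187
scene [ 1.10844274 -0.29654075  1.01620119] [[ 0.30063908 -0.79174792  0.53174371]
 [ 0.95372383  0.25260973 -0.16309253]
 [-0.00519547  0.55616864  0.83105322]] 57.58581707044516 [-0.01019373  0.          0.          0.          0.        ]
side [-0.03455931  0.67887835  0.82184384] [[-0.8011325   0.32592055 -0.50195868]
 [-0.59839335 -0.45104623  0.66218026]
 [-0.01058842  0.83086286  0.55637648]] 50.08403326555008 [-0.14972145  0.          0.          0.          0.        ]
wrist [0.5493055  0.0771662  0.37318244] [[ 9.99997597e-01 -7.28986871e-04  2.06738021e-03]
 [ 7.86843793e-05  9.54415775e-01  2.98480355e-01]
 [-2.19072855e-03 -2.98479475e-01  9.54413539e-01]] 70.72821950529419 [-0.01088279  0.          0.          0.          0.        ]
```

View pics/scene0.png

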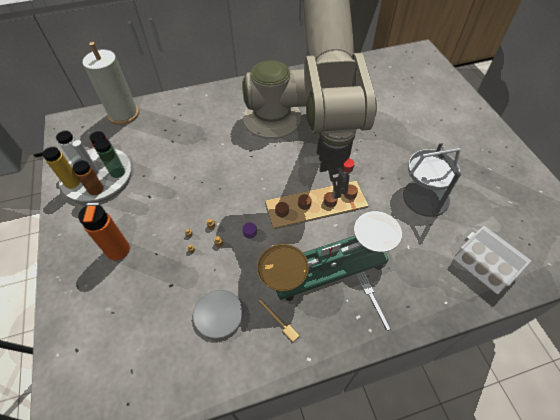

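View pics/side0.png

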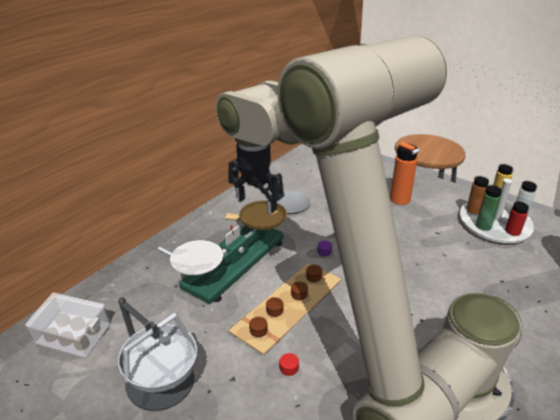

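The scene picture shows four brown cakes on the board: (282,209), (304,201), (330,199) and (350,191). The decoys are purple at (250,230) and red at (348,165). The weights are around (188–218, 223–248), the dish is at (283,268), the platform at (378,232), and the pan on its stand at (433,175). The side view shows the hook, pan and post around (155,345).

```bash
cat > seg.py <<'E'
from h import *
def blobs(g,lo,hi,z,amin=15,win=None):
    hsv=cv2.cvtColor(g['frame'],cv2.COLOR_RGB2HSV); m=cv2.inRange(hsv,np.array(lo),np.array(hi))
    if win: w=np.zeros_like(m); x0,y0,x1,y1=win; w[y0:y1,x0:x1]=1; m=m*w
    n,l,st,c=cv2.connectedComponentsWithStats(m)
    out=[]
    for i in range(1,n):
        if st[i,4]>=amin: out.append((c[i],st[i,4],onplane(g,[c[i]],z)[0]))
    return out
E
python3 - <<'E'
from seg import *
g=snap('scene'); np.set_printoptions(precision=4,suppress=True)
hsv=cv2.cvtColor(g['frame'],cv2.COLOR_RGB2HSV)
for p in [(283,209),(304,201),(188,231),(210,223),(283,268),(378,232),(250,230)]: print(p,hsv[p[1],p[0]])
P,px=cloud(g)
def near(win,zlo,zhi):
    x0,y0,x1,y1=win; k=(px[:,0]>=x0)&(px[:,0]<x1)&(px[:,1]>=y0)&(px[:,1]<y1)&(P[:,2]>zlo)&(P[:,2]<zhi); return P[k]
for nm,w,a,b in [('cakes',(265,180,370,225),.028,.06),('weights',(180,215,228,258),.012,.06),('dish',(255,240,312,295),.07,.14),('plat',(350,208,408,255),.085,.13),('pan+stand',(400,135,470,215),.012,.3),('flask',(85,200,135,262),.1,.25)]:
    Q=near(w,a,b); print(nm,len(Q),Q.min(0),Q.max(0),Q.mean(0),np.histogram(Q[:,2],8))
Q=near((400,135,470,215),.012,.3)
np.save('ps.npy',Q)
s=snap('side'); Ps,pxs=cloud(s)
k=(pxs[:,0]>105)&(pxs[:,0]<205)&(pxs[:,1]>290)&(pxs[:,1]<410)&(Ps[:,2]>.012); np.save('ps2.npy',Ps[k])
for im,w,n in [(g,(395,135,475,215),'a'),(s,(105,290,205,410),'b')]:
    c=im['frame'][w[1]:w[3],w[0]:w[2],::-1]; f=580/c.shape[0]; cv2.imwrite('pics/z%s.png'%n,cv2.resize(c,None,fx=4.5,fy=4.5,interpolation=cv2.INTER_CUBIC))
a,b=[cv2.imread('pics/z%s.png'%n) for n in 'ab']; h=max(len(a),len(b)); 
f=lambda i:cv2.copyMakeBorder(i,0,h-len(i),0,0,0); o=np.hstack([f(a),f(b)]); sc=min(800/o.shape[1],600/o.shape[0]); cv2.imwrite('pics/zoom.png',cv2.resize(o,None,fx=sc,fy=sc)); print(sc*4.5)
E
```

```text
(283, 209) [ 11 129  73]
(304, 201) [ 10 131  74]
(188, 231) [ 18 142 144]
(210, 223) [ 17 115  69]
(283, 268) [ 18 134 112]
(378, 232) [ 90   1 226]
(250, 230) [138 126  93]
cakes 465 [ 0.4128 -0.12    0.0283] [0.472  0.157  0.0422] [0.4437 0.0087 0.0349] (array([ 25,  18,  71, 138, 128,  71,  12,   2]), array([0.0283, 0.03  , 0.0318, 0.0335, 0.0353, 0.037 , 0.0387, 0.0405,
       0.0422]))
weights 190 [ 0.4124 -0.4087  0.012 ] [ 0.5012 -0.3039  0.0379] [ 0.4601 -0.3491  0.0233] (array([25, 31, 24, 35, 28, 14, 27,  6]), array([0.012 , 0.0152, 0.0185, 0.0217, 0.025 , 0.0282, 0.0314, 0.0347,
       0.0379]))
dish 1928 [ 0.5955 -0.2349  0.0706] [ 0.7345 -0.0729  0.0958] [ 0.6633 -0.1644  0.0825] (array([  13,   13,  332, 1044,  282,   72,  140,   32]), array([0.0706, 0.0737, 0.0769, 0.08  , 0.0832, 0.0863, 0.0895, 0.0926,
       0.0958]))
plat 1525 [0.5878 0.0485 0.1106] [0.7182 0.1791 0.1252] [0.6551 0.1129 0.1176] (array([  4,  24, 229, 587, 520, 141,  19,   1]), array([0.1106, 0.1124, 0.1143, 0.1161, 0.1179, 0.1197, 0.1215, 0.1234,
       0.1252]))
pan+stand 2047 [0.4184 0.2975 0.012 ] [0.6063 0.4558 0.2117] [0.5126 0.3732 0.1159] (array([ 131,   26,   28, 1108,  300,   75,  126,  253]), array([0.012 , 0.037 , 0.0619, 0.0869, 0.1119, 0.1368, 0.1618, 0.1868,
       0.2117]))
flask 993 [ 0.3856 -0.6439  0.1001] [ 0.4574 -0.5767  0.2098] [ 0.4367 -0.6025  0.1678] (array([ 81,  87,  82,  92, 129,  88,  95, 339]), array([0.1001, 0.1138, 0.1275, 0.1412, 0.1549, 0.1687, 0.1824, 0.1961,
       0.2098]))
4.444444444444445
```

View pics/zoom.png

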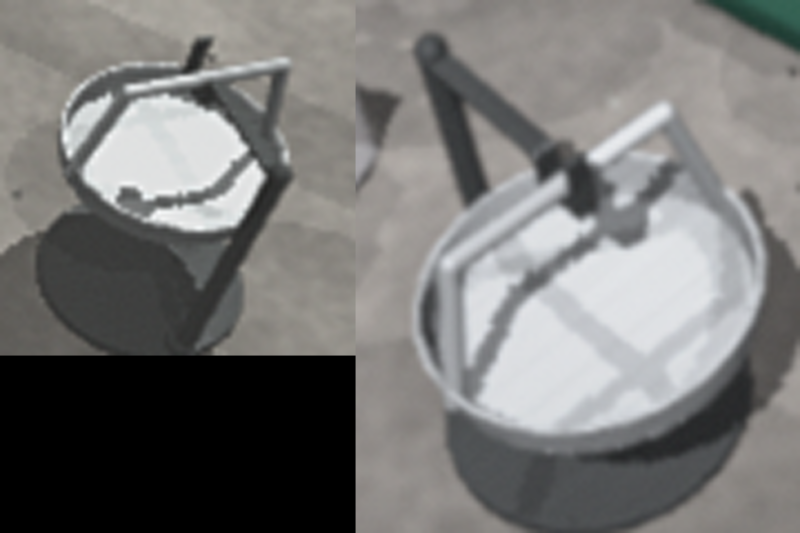

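The zoom shows the bar from scene pixels (422,156) to (459,149). The hook tip is on the robot side at scene (441,144), and the post is on the far side with its top at (457,173).

Run:
```python
from seg import *
np.set_printoptions(precision=4,suppress=True)
g=snap('scene'); s=snap('side')
a=onplane(g,[(422.5,156),(459,149)],.185); b=onplane(s,[(125.9,349),(175.4,314.3)],.185); print('bar scene',a,'side',b)
print('tip',onplane(g,[(441,144.)],.21), 'post',onplane(g,[(457,173)],.206),onplane(s,[(430-355,0)],.206) if 0 else onplane(s,[((432-355)/4.444+105,45/4.444+290)],.206))
A=np.vstack([np.load('ps.npy'),np.load('ps2.npy')])
for nm,lo,hi in [('bar',.178,.2),('rim',.115,.13)]:
    Q=A[(A[:,2]>lo)&(A[:,2]<hi)]; print(nm,len(Q),Q.min(0),Q.max(0))
    if nm=='rim': Q=A[(A[:,2]>.095)&(A[:,2]<.13)]; e=cv2.minEnclosingCircle((Q[:,:2]*1000).astype(np.float32)); print(e)
def show(nm,L):
    print(nm); [print('  ',c.round(1),n,p) for c,n,p in L]
print('cakes depth comps')
for im,n in [(g,'scene'),(s,'side')]:
    P,px=cloud(im); m=np.zeros((420,560),np.uint8)
    k=(P[:,2]>.027)&(P[:,2]<.045)&(P[:,0]>.38)&(P[:,0]<.52)&(abs(P[:,1])<.2); m[px[k,1],px[k,0]]=1
    hsv=cv2.cvtColor(im['frame'],cv2.COLOR_RGB2HSV); m&=(hsv[...,2]<120).astype(np.uint8)
    N,l,st,c=cv2.connectedComponentsWithStats(m)
    M=np.zeros((420,560,3)); M[px[:,1],px[:,0]]=P
    for i in range(1,N):
        if st[i,4]>15: q=M[l==i]; print(n,c[i].round(),st[i,4],np.median(q,0),(q.min(0)+q.max(0))/2)
print('weights')
P,px=cloud(g);m=np.zeros((420,560),np.uint8);k=(P[:,2]>.01)&(P[:,2]<.045)&(P[:,0]>.38)&(P[:,0]<.53)&(P[:,1]<-.28)&(P[:,1]>-.45);m[px[k,1],px[k,0]]=1
N,l,st,c=cv2.connectedComponentsWithStats(m);M=np.zeros((420,560,3)); M[px[:,1],px[:,0]]=P
for i in range(1,N):
    if st[i,4]>8: q=M[l==i]; print(c[i].round(),st[i,4],(q.min(0)+q.max(0))/2,q.max(0)-q.min(0),q.max(0))
for w,z0,z1 in [((255,240,312,295),.085,.1),((350,208,408,255),.11,.13)]:
    k=(px[:,0]>w[0])&(px[:,0]<w[2])&(px[:,1]>w[1])&(px[:,1]<w[3])&(P[:,2]>z0)&(P[:,2]<z1); Q=P[k]; print(cv2.minEnclosingCircle((Q[:,:2]*1000).astype(np.float32)),np.median(Q,0))
```

```text
bar scene [[0.4934 0.3196 0.185 ]
 [0.5013 0.437  0.185 ]] side [[0.5001 0.4363 0.185 ]
 [0.4918 0.3211 0.185 ]]
tip [[0.4862 0.3758 0.21  ]] post [[0.5945 0.3637 0.206 ]] [[0.5863 0.3718 0.206 ]]
bar 937 [0.4779 0.3152 0.178 ] [0.6013 0.4431 0.2   ]
rim 778 [0.4179 0.299  0.115 ] [0.6009 0.4588 0.13  ]
((510.50677490234375, 377.0030212402344), 93.18257904052734)
cakes depth comps
scene [351. 194.] 23 [0.4594 0.1285 0.0311] [0.4546 0.132  0.0325]
scene [303. 200.] 103 [ 0.4357 -0.025   0.0348] [ 0.434  -0.0241  0.034 ]
scene [329. 200.] 37 [0.4636 0.0511 0.0335] [0.455  0.0586 0.0329]
scene [282. 208.] 133 [ 0.4439 -0.0979  0.0352] [ 0.4406 -0.0987  0.0335]
side [314. 270.] 176 [ 0.4367 -0.0922  0.0351] [ 0.4384 -0.0964  0.0333]
side [300. 288.] 168 [ 0.4283 -0.0171  0.035 ] [ 0.4323 -0.0167  0.0329]
side [275. 305.] 102 [0.4427 0.0644 0.034 ] [0.446  0.0669 0.0333]
side [258. 329.] 53 [0.4256 0.155  0.0326] [0.4341 0.1474 0.0321]
weights
[210. 223.] 64 [ 0.4229 -0.3251  0.0237] [0.0222 0.0243 0.0273] [ 0.434  -0.313   0.0373]
[188. 232.] 36 [ 0.4293 -0.3971  0.0212] [0.0179 0.0179 0.0215] [ 0.4382 -0.3882  0.032 ]
[218. 241.] 67 [ 0.4911 -0.3157  0.0237] [0.0212 0.0235 0.027 ] [ 0.5017 -0.3039  0.0372]
[190. 248.] 42 [ 0.4889 -0.4     0.0208] [0.0178 0.0179 0.0203] [ 0.4978 -0.391   0.031 ]
((665.117919921875, -165.4736328125), 70.21654510498047) [ 0.6419 -0.1606  0.0898]
((652.6272583007812, 113.79737854003906), 67.2532958984375) [0.6555 0.1128 0.1177]
```

>>> apply_moves(series=[[50, -8, -20, 0, 0, 0, 1], [60, -9, -10, 0, 0, 0, 1], [60, -10, -10, 0, 0, 0, 1], [60, -10, -10, 0, 0, 0, 1], [60, -9, 0, 0, 0, 0, 1], [59, -9, 0, 0, 0, 0, 1], [0, 0, 0, 0, 0, 4, 1], [0, 0, 0, 0, 0, 0, 1], [0, 0, 0, 0, 0, 0, 1]], grip_force=80)

```text
time_s: 1.48
position: [0.4952, 0.3484, 0.2814]
tool_rot: [[0.069, 0.998, -0.0], [0.998, -0.069, -0.0], [-0.0, 0.0, -1.0]]
ft_force: [-0.2, 0.5, -0.1]
grip_width: 0.0854
gripper_force: 0.0
```

Run:
```python
from h import *
np.set_printoptions(precision=4,suppress=True)
s=telemetry.observe(); print(s['position'],s['tool_rot'])
g=snap('wrist','w1.png')
```

```text
[0.4952 0.3484 0.2814] [[ 0.0695  0.9976 -0.    ]
 [ 0.9976 -0.0695 -0.    ]
 [-0.      0.     -1.    ]]
```

View pics/w1.png

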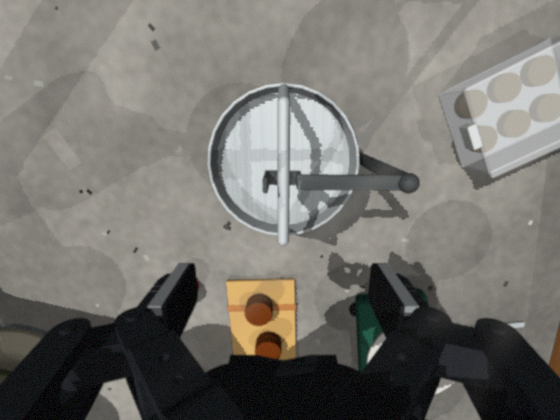

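The wrist view shows the bar vertical along column 283, rows 88–242. The hook is at (266–300,181) and the post top at (409,182), so the yaw is right.

Run:
```python
from h import *
np.set_printoptions(precision=4,suppress=True)
g=snap('wrist')
R=telemetry.observe()['tool_rot']; p=telemetry.observe()['position']
Q=onplane(g,[(283.5,88),(282.5,242),(283,211)],.187); print(Q, (Q-p)@R*1000)
Q=onplane(g,[(266,181)],.21); print('tip',Q,(Q-p)@R*1000); Q=onplane(g,[(409,182)],.206); print('post',Q,(Q-p)@R*1000)
```

```text
[[0.5019 0.4464 0.187 ]
 [0.4924 0.3226 0.187 ]
 [0.4948 0.3508 0.187 ]] [[ 98.3231  -0.3199  94.4512]
 [-25.7983  -1.0388  94.4458]
 [  2.4085  -0.6248  94.447 ]]
tip [[0.4845 0.3819 0.21  ]] [[ 32.7621 -13.1377  71.4472]]
post [[0.5911 0.3729 0.206 ]] [[31.2682 93.8616 75.4569]]
```

>>> apply_moves(series=[[0, -0.6, 50, 0, 0, 0, 1], [0, 0, 45, 0, 0, 0, 1], [0, 0, 20, 0, 0, 0, 1], [0, 0, 0, 0, 0, 0, 0.5], [0, 0, 0, 0, 0, 0, 0.25], [0, 0, 0, 0, 0, 0, 0], [0, 0, 0, 0, 0, 0, 0], [0, 0, 0, 0, 0, 0, 0], [0, 0, 0, 0, 0, 0, 0], [0, 0, 0, 0, 0, 0, 0]], grip_force=80)

```text
time_s: 2.82
position: [0.4946, 0.3491, 0.1668]
tool_rot: [[0.07, 0.998, 0.001], [0.998, -0.07, 0.0], [0.0, 0.001, -1.0]]
ft_force: [-0.2, -0.2, 4.5]
grip_width: 0.0074
gripper_force: 78.2
```

>>> apply_moves(series=[[0, 0, -2, 0, 0, 0, 0], [0, 0, -6, 0, 0, 0, 0], [0, 0, -8, 0, 0, 0, 0], [0, 0, -8, 0, 0, 0, 0], [0, 0, -8, 0, 0, 0, 0], [0, 0, -8, 0, 0, 0, 0], [0, 0, -2, 0, 0, 0, 0], [0, 0, 0, 0, 0, 0, 0], [0, 0, 0, 0, 0, 0, 0]])

```text
time_s: 3.95
position: [0.4943, 0.349, 0.208]
tool_rot: [[0.07, 0.998, -0.001], [0.998, -0.07, -0.0], [-0.0, -0.001, -1.0]]
ft_force: [-0.7, 0.4, -2.2]
grip_width: 0.0077
gripper_force: 78.0
```

Run:
```python
from h import *
a=snap('scene')['frame'][110:220,385:485]; b=snap('side')['frame'][240:400,90:220]
f=lambda i,h:cv2.resize(i,None,fx=3.5,fy=3.5,interpolation=cv2.INTER_CUBIC)
a,b=f(a,0),f(b,0); a=cv2.copyMakeBorder(a,0,len(b)-len(a),0,0,0); o=np.hstack([a,b])[...,::-1]; o=cv2.resize(o,None,fx=.98,fy=.98); print(o.shape); cv2.imwrite('pics/lift.png',o)
```

```text
(549, 789, 3)
```

View pics/lift.png

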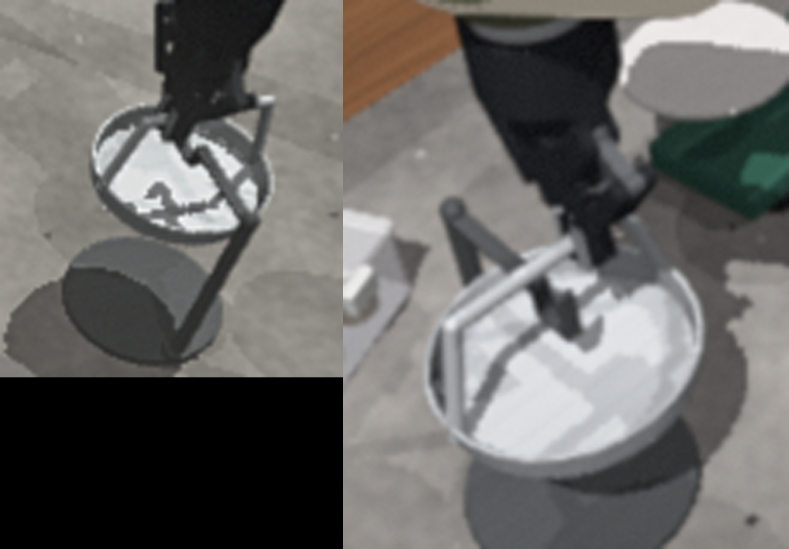

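The pan is lifted level, with the bar above the hook. The tip at side crop (575,330) now sits inside the arch, with the floor clear below it. I'll withdraw it.

>>> apply_moves(series=[[0, -8, 0, 0, 0, 0, 0], [0, -16, 0, 0, 0, 0, 0], [0, -22, 0, 0, 0, 0, 0], [0, -26, 0, 0, 0, 0, 0], [0, -26, 0, 0, 0, 0, 0], [0, -18, 0, 0, 0, 0, 0], [0, -4, -10, 0, 0, 0, 0], [0, 0, -30, 0, 0, 0, 0], [0, 0, -30, 0, 0, 0, 0], [-6, 7, -10, 0, 0, 0, 0], [-20, 23, 0, 0, 0, 0, 0], [-30, 35, 0, 0, 0, 0, 0]])

```text
time_s: 5.55
position: [0.4363, 0.2962, 0.2879]
tool_rot: [[0.068, 0.998, -0.0], [0.998, -0.068, -0.0], [-0.0, -0.0, -1.0]]
ft_force: [0.3, 0.6, -2.4]
grip_width: 0.0071
gripper_force: 78.2
```

>>> apply_moves(series=[[-36, 41, 0, 0, 0, 0, 0], [-40, 46, 0, 0, 0, 0, 0], [-40, 46, 0, 0, 0, 0, 0], [-36, 41, 0, 0, 0, 0, 0], [-28, 32, 0, 0, 0, 0, 0], [-16, 18, 0, 0, 0, 0, 0], [-4, 6, 0, 0, 0, 0, 0], [0, 0, 0, 0, 0, 0, 0], [0, 0, 0, 0, 0, 0, 0], [0, 0, 0, 0, 0, 0, 0]])

```text
time_s: 6.8
position: [0.6507, 0.0822, 0.2887]
tool_rot: [[0.069, 0.998, 0.0], [0.998, -0.069, 0.0], [0.0, 0.0, -1.0]]
ft_force: [0.0, 0.5, -1.8]
grip_width: 0.0072
gripper_force: 78.2
```

Run:
```python
from h import *
np.set_printoptions(precision=4,suppress=True)
s=snap('side','s2.png'); g=snap('scene'); w=snap('wrist')
a,b=[i['frame'] for i in (g,w)]
a=cv2.resize(a[120:320,220:480],None,fx=1.54,fy=1.54); b=cv2.resize(b,None,fx=.7,fy=.7); a=cv2.copyMakeBorder(a,0,max(0,len(b)-len(a)),0,0,0);b=cv2.copyMakeBorder(b,0,max(0,len(a)-len(b)),0,0,0)
o=np.hstack([a,b]);print(o.shape); cv2.imwrite('pics/c3.png',o[...,::-1])
P,px=cloud(g); k=(P[:,0]>.54)&(P[:,0]<.76)&(P[:,1]>0)&(P[:,1]<.22)&(P[:,2]>.215)&(P[:,2]<.255); Q=P[k]; print(Q.min(0),Q.max(0),cv2.minEnclosingCircle((Q[:,:2]*1000).astype(np.float32)))
```

```text
(308, 792, 3)
[0.5751 0.0322 0.2166] [0.7302 0.1874 0.2546] ((653.0531616210938, 110.12096405029297), 78.40367126464844)
```

View pics/c3.png

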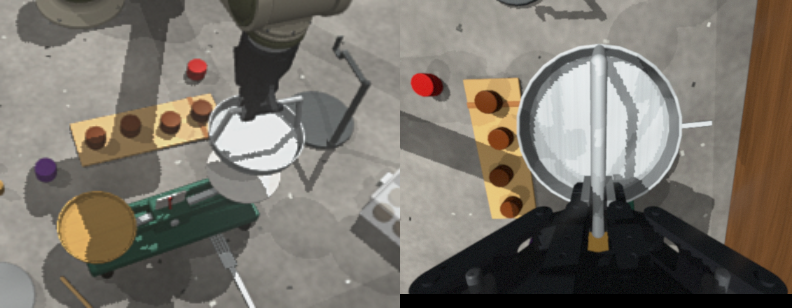

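>>> apply_moves(series=[[3, 0, 30, 0, 0, 0, 0], [0, 0, 40, 0, 0, 0, 0], [0, 0, 20, 0, 0, 0, 0], [0, 0, 6, 0, 0, 0, 0], [0, 0, 6, 0, 0, 0, 0], [0, 0, 6, 0, 0, 0, 0], [0, 0, 6, 0, 0, 0, 0], [0, 0, 6, 0, 0, 0, 0], [0, 0, 2, 0, 0, 0, 0], [0, 0, 0, 0, 0, 0, 0], [0, 0, 0, 0, 0, 0, 0], [0, 0, 0, 0, 0, 0, 0]])

```text
time_s: 8.45
position: [0.6513, 0.0845, 0.1665]
tool_rot: [[0.07, 0.998, 0.0], [0.998, -0.07, -0.0], [0.0, 0.0, -1.0]]
ft_force: [0.0, -0.7, 0.2]
grip_width: 0.0075
gripper_force: 78.4
```

Run:
```python
from h import *
np.set_printoptions(precision=4,suppress=True)
g=snap('scene')
P,px=cloud(g); k=(P[:,0]>.54)&(P[:,0]<.76)&(P[:,1]>0)&(P[:,1]<.22)&(P[:,2]>.09)&(P[:,2]<.13); Q=P[k]; print(cv2.minEnclosingCircle((Q[:,:2]*1000).astype(np.float32)),np.histogram(Q[:,2],8))
k=(P[:,0]>.58)&(P[:,0]<.75)&(P[:,1]>-.24)&(P[:,1]<-.09)&(P[:,2]>.06)&(P[:,2]<.14); Q=P[k]; print(np.median(Q,0))
```

```text
((649.2284545898438, 95.27754974365234), 95.66083526611328) (array([  6, 715, 633,  77,  85, 141,  50,   9]), array([0.0914, 0.0962, 0.101 , 0.1058, 0.1106, 0.1154, 0.1202, 0.125 ,
       0.1299]))
[ 0.6637 -0.1648  0.1019]
```

>>> apply_moves(series=[[0, 0, 0, 0, 0, 0, 0.5], [0, 0, 0, 0, 0, 0, 1], [0, 0, 0, 0, 0, 0, 1], [0, 0, 0, 0, 0, 0, 1], [0, 0, -20, 0, 0, 0, 1], [0, 0, -50, 0, 0, 0, 1], [0, 0, -55, 0, 0, -4, 1], [0, -50, -10, 0, 0, 0, 1], [-30, -60, 0, 0, 0, 0, 1], [-30, -60, 0, 0, 0, 0, 1], [-30, -30, 0, 0, 0, 0, 1], [0, 0, 0, 0, 0, 0, 1]])

```text
time_s: 10.0
position: [0.4581, -0.0025, 0.3021]
tool_rot: [[0.003, 1.0, 0.001], [1.0, -0.003, -0.001], [-0.001, 0.001, -1.0]]
ft_force: [1.1, 0.1, -0.4]
grip_width: 0.0858
gripper_force: 0.0
```

Run:
```python
from h import *
print(telemetry.observe()['position'])
a=snap('scene','s4.png')['frame']; b=snap('wrist','w4.png')['frame']
o=np.hstack([cv2.resize(i,(400,300)) for i in (a,b)]); cv2.imwrite('pics/c4.png',o[...,::-1])
```

```text
[ 0.45811657 -0.00249347  0.30211843]
```

View pics/c4.png

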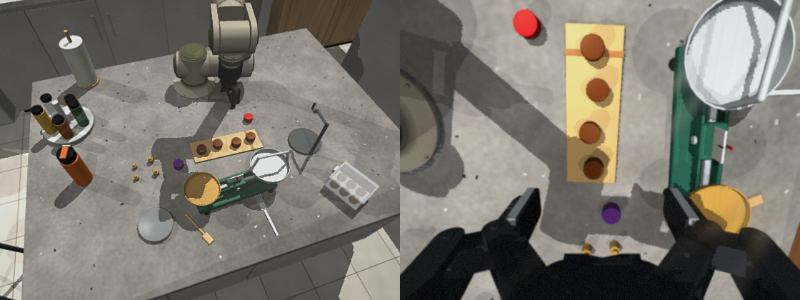

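The pan stands on the platform at wrist (740,55), and all four cakes are visible at wrist crop column ~593, rows 47, 90, 132 and 168. Next I measure the cakes and the pan.

```bash
cat > meas.py <<'E'
from h import *
np.set_printoptions(precision=4,suppress=True)
def cakes(g,xr=(.38,.52)):
    hsv=cv2.cvtColor(g['frame'],cv2.COLOR_RGB2HSV)
    m=cv2.inRange(hsv,np.array([4,80,25]),np.array([14,255,175])); m=cv2.morphologyEx(m,cv2.MORPH_OPEN,np.ones((3,3)))
    N,l,st,c=cv2.connectedComponentsWithStats(m); out=[]
    for i in range(1,N):
        if st[i,4]>40:
            p=onplane(g,[c[i]],.026)[0]
            if xr[0]<p[0]<xr[1] and abs(p[1])<.25: out.append((c[i].round(),st[i,4],p))
    return out
def pan(g):
    P,px=cloud(g); k=(P[:,0]>.55)&(P[:,0]<.76)&(P[:,1]>0.01)&(P[:,1]<.21)&(P[:,2]>.065)&(P[:,2]<.15); Q=P[k]
    print('pan',cv2.minEnclosingCircle((Q[:,:2]*1000).astype(np.float32)),'floor',np.median(Q[:,2]))
    k=(P[:,0]>.55)&(P[:,0]<.76)&(P[:,1]>0.04)&(P[:,1]<.18)&(P[:,2]>.155)&(P[:,2]<.20); B=P[k]
    v,*_=np.linalg.lstsq(np.c_[B[:,1],np.ones(len(B))],B[:,0],rcond=None); print('bar slope,mean',v[0],B.mean(0),np.median(B[:,2]))
    k=(P[:,0]>.60)&(P[:,0]<.72)&(P[:,1]>-.22)&(P[:,1]<-.11)&(P[:,2]>.05)&(P[:,2]<.14); print('dish floor',np.median(P[k],0))
E
python3 - <<'E'
from meas import *
for n in ['scene','side','wrist']:
    g=snap(n); print(n); [print(*c) for c in cakes(g)]
    if n!='wrist': pan(g)
E
```

```text
scene
[350. 192.] 149 [0.4438 0.1343 0.026 ]
[330. 199.] 156 [0.4523 0.0625 0.026 ]
[304. 201.] 157 [ 0.4359 -0.0209  0.026 ]
[282. 209.] 168 [ 0.4419 -0.0985  0.026 ]
pan ((657.845703125, 99.503173828125), 92.040771484375) floor 0.10296710556788247
bar slope,mean 0.07845288372761801 [0.6538 0.1083 0.1842] 0.18797567041935637
dish floor [ 0.6614 -0.1656  0.0998]
side
[314. 273.] 223 [ 0.4367 -0.0919  0.026 ]
[299. 290.] 251 [ 0.4308 -0.0151  0.026 ]
[274. 307.] 269 [0.4473 0.0678 0.026 ]
[258. 326.] 305 [0.439  0.1415 0.026 ]
pan ((648.532958984375, 102.19989013671875), 92.13795471191406) floor 0.10345463356169199
bar slope,mean 0.07023775219918757 [0.6502 0.119  0.1831] 0.18741386946021343
dish floor [ 0.6606 -0.1551  0.1   ]
wrist
[270.  67.] 1037 [0.4423 0.1385 0.026 ]
[276. 127.] 808 [0.4499 0.0648 0.026 ]
[265. 186.] 723 [ 0.4336 -0.0183  0.026 ]
[270. 237.] 647 [ 0.4401 -0.0967  0.026 ]
```

>>> apply_moves(series=[[0, 0, 0, 0, 0, -10.7, 0.65], [0, 0, 0, 0, 0, -10.7, 0.65], [0, 0, 0, 0, 0, -10.7, 0.65], [0, 0, 0, 0, 0, -10.7, 0.65], [0, 0, 0, 0, 0, -10.7, 0.65], [0, 0, 0, 0, 0, -10.7, 0.65], [0, 0, 0, 0, 0, -10.7, 0.65], [0, 0, 0, 0, 0, -10.7, 0.65], [23, -17, 40, 0, 0, 0, 0.65], [0, 0, 60, 0, 0, 0, 0.65], [0, 0, 60, 0, 0, 0, 0.65], [0, 0, 60, 0, 0, 0, 0.65]])

```text
time_s: 11.75
position: [0.4358, -0.0162, 0.0795]
tool_rot: [[-0.997, 0.076, 0.001], [0.076, 0.997, -0.0], [-0.001, -0.0, -1.0]]
ft_force: [1.3, 0.3, -0.3]
grip_width: 0.0557
gripper_force: 0.0
```

Run:
```python
from meas import *
s=telemetry.observe(); print(s['position'],s['tool_rot'],s['grip_width'],s['q'])
g=snap('wrist','w5.png'); [print(*c) for c in cakes(g)]
```

```text
[ 0.4358 -0.0162  0.0795] [[-0.9971  0.0757  0.0009]
 [ 0.0757  0.9971 -0.0002]
 [-0.0009 -0.0002 -1.    ]] 0.05568115645626703 [ -17.7633   21.7953  104.7891    0.0046   53.3608 -103.4218]
[499. 222.] 4218 [0.4405 0.1376 0.026 ]
[279. 229.] 3182 [ 0.4334 -0.018   0.026 ]
[396. 241.] 3417 [0.449  0.0651 0.026 ]
[170. 244.] 3186 [ 0.4397 -0.0973  0.026 ]
```

View pics/w5.png

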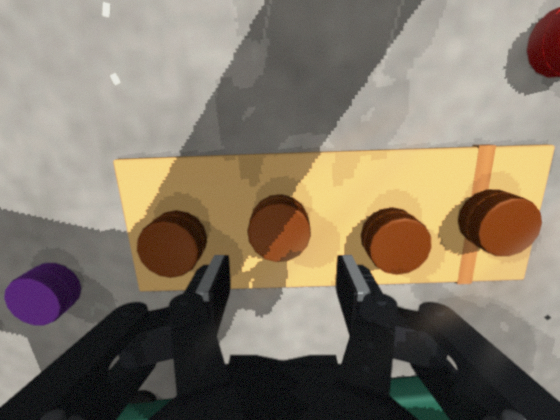

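The wrist view shows the cake at (279,229), ahead of and between the fingers. Neighbours are at (170,244), (396,241) and (499,222).

>>> apply_moves(series=[[2.3, -2, 30, 0, 0, 0, 0.65], [0, 0, 30, 0, 0, 0, 0.65], [0, 0, 10.5, 0, 0, 0, 0.65], [0, 0, 0, 0, 0, 0, 0.4], [0, 0, 0, 0, 0, 0, 0.4], [0, 0, 0, 0, 0, 0, 0.4], [0, 0, 0, 0, 0, 0, 0.4], [0, 0, -20, 0, 0, 0, 0.4], [0, 0, -50, 0, 0, 0, 0.4], [0, 0, -60, 0, 0, 0, 0.4], [0, 0, -40, 0, 0, 0, 0.4]], grip_force=40)

```text
time_s: 13.18
position: [0.4329, -0.0185, 0.1836]
tool_rot: [[-0.997, 0.077, 0.003], [0.077, 0.997, -0.001], [-0.003, -0.001, -1.0]]
ft_force: [-0.0, 0.4, -1.3]
grip_width: 0.0426
gripper_force: 41.0
```

Run:
```python
from meas import *
s=telemetry.observe(); print(s['position'],s['tool_rot'])
g=snap('wrist','w6.png');p=snap('side'); P,px=cloud(p); 
T=s['position']; k=(abs(P[:,0]-T[0])<.04)&(abs(P[:,1]-T[1])<.05)&(P[:,2]>T[2]-.05)&(P[:,2]<T[2]+.03); print('low z near tcp',np.percentile(P[k,2],[0.5,2,5])-T[2])
```

```text
[ 0.4329 -0.0185  0.1836] [[-0.9971  0.0767  0.0027]
 [ 0.0767  0.9971 -0.0009]
 [-0.0027 -0.0007 -1.    ]]
low z near tcp [0.0015 0.0027 0.0051]
```

View pics/w6.png

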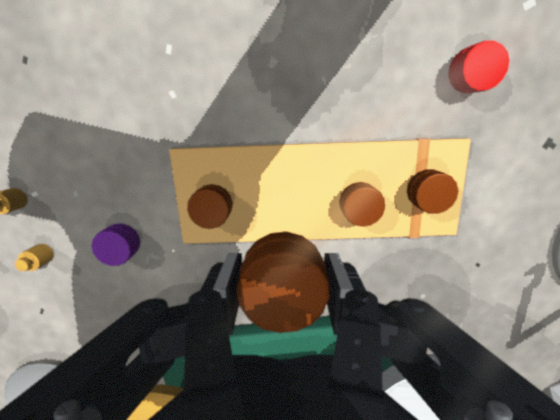

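>>> apply_moves(series=[[-20, 10, -25, 0, 0, 0, 0.4], [-55, 27, 0, 0, 0, 0, 0.4], [-55, 27, 0, 0, 0, 0, 0.4], [-55, 27, 0, 0, 0, 0, 0.4], [-40, 19, 0, 0, 0, 0, 0.4], [-15, 7, 0, 0, 0, 0, 0.4], [0, 0, 0, 0, 0, 0, 0.4], [0, 0, 30, 0, 0, 0, 0.4], [0, 0, 40, 0, 0, 0, 0.4], [0, 0, 11, 0, 0, 0, 0.4], [0, 0, 0, 0, 0, 0, 0.4], [0, 0, 0, 0, 0, 0, 0.4]])

```text
time_s: 14.78
position: [0.6817, 0.0796, 0.1267]
tool_rot: [[-0.997, 0.077, 0.003], [0.077, 0.997, -0.0], [-0.003, 0.0, -1.0]]
ft_force: [0.6, 0.4, -0.6]
grip_width: 0.0427
gripper_force: 41.0
```

Run:
```python
from meas import *
s=telemetry.observe(); print(s['position'],s['ft_force'])
a=snap('wrist')['frame']; b=snap('side')['frame'][180:330,130:300]; b=cv2.resize(b,(400,353)); a=cv2.resize(a,(400,300))
a=cv2.copyMakeBorder(a,0,53,0,0,0); cv2.imwrite('pics/c7.png',np.hstack([a,b])[...,::-1])
```

```text
[0.6817 0.0796 0.1267] [ 0.6276  0.3815 -0.6097]
```

View pics/c7.png

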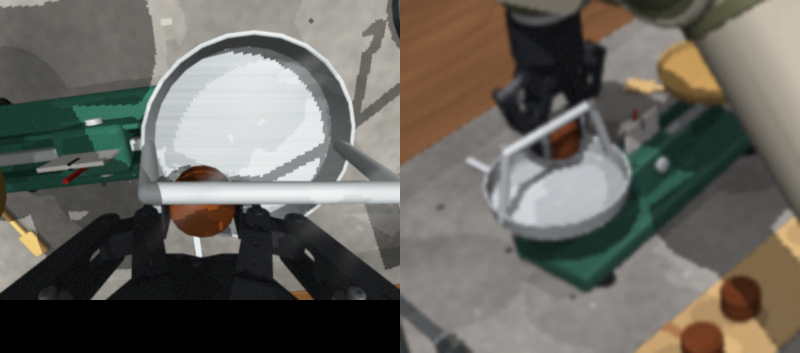

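The cake is held inside the pan beyond the bar, with the bar and gripper body clear. I'll release it.

>>> apply_moves(series=[[0, 0, 0, 0, 0, 0, 0.62], [0, 0, 0, 0, 0, 0, 0.62], [0, 0, 0, 0, 0, 0, 0.62], [0, 0, 0, 0, 0, 0, 0.62], [0, 0, -30, 0, 0, 0, 0.62], [0, 0, -50, 0, 0, 0, 0.65], [36, -31, 0, 0, 0, 0, 0.65], [46, -39, 0, 0, 0, 0, 0.65], [46, -39, 0, 0, 0, 0, 0.65], [46, -39, 0, 0, 0, 0, 0.65], [40, -35, 0, 0, 0, 0, 0.65], [14, -12, 40, 0, 0, 0, 0.65]])

```text
time_s: 16.38
position: [0.4383, -0.0989, 0.1666]
tool_rot: [[-0.997, 0.079, 0.006], [0.079, 0.997, -0.003], [-0.006, -0.003, -1.0]]
ft_force: [0.9, 0.3, -0.8]
grip_width: 0.0556
gripper_force: 0.0
```

Run:
```python
from meas import *
s=telemetry.observe(); print(s['position'])
g=snap('scene'); pan(g); w=snap('wrist'); [print(*c) for c in cakes(w)]
s=snap('side'); pan(s); b=s['frame'][180:330,130:300]; b=cv2.resize(b,(400,353)); a=cv2.resize(g['frame'][180:300,250:430],(400,267))
a=cv2.copyMakeBorder(a,0,86,0,0,0); cv2.imwrite('pics/c8.png',np.hstack([a,b])[...,::-1])
```

```text
[ 0.4383 -0.0989  0.1666]
pan ((653.6231689453125, 98.70310974121094), 92.04761505126953) floor 0.08837946717877176
bar slope,mean 0.07729389769666896 [0.6537 0.109  0.1719] 0.17311861259782124
dish floor [ 0.6615 -0.1656  0.1151]
[524. 189.] 2337 [0.4407 0.1365 0.026 ]
[448. 203.] 1924 [0.449  0.0644 0.026 ]
[283. 207.] 1578 [ 0.4401 -0.0965  0.026 ]
pan ((653.2994384765625, 102.07185363769531), 93.05379486083984) floor 0.08861052109814926
bar slope,mean 0.07232030572666512 [0.6503 0.1197 0.1712] 0.1727310000385427
dish floor [ 0.659  -0.1538  0.1154]
```

View pics/c8.png

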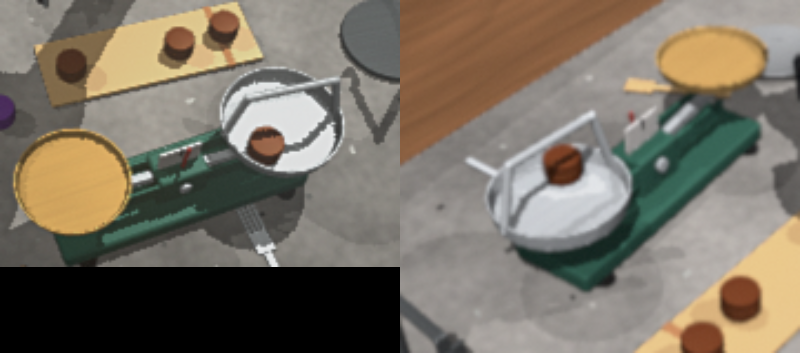

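The first cake lies in the pan at scene crop (266,145), beyond the bar. Next is the cake at (.440,-.0965).

>>> apply_moves(series=[[-1.6, 2.5, 50, 0, 0, 0, 0.65], [0, 0, 60, 0, 0, 0, 0.65], [0, 0, 40, 0, 0, 0, 0.65], [0, 0, 7, 0, 0, 0, 0.65], [0, 0, 0, 0, 0, 0, 0.4], [0, 0, 0, 0, 0, 0, 0.4], [0, 0, 0, 0, 0, 0, 0.4], [0, 0, 0, 0, 0, 0, 0.4], [0, 0, -30, 0, 0, 0, 0.4], [0, 0, -60, 0, 0, 0, 0.4], [0, 0, -60, 0, 0, 0, 0.4], [0, 0, -50, 0, 0, 0, 0.4]])

```text
time_s: 18.02
position: [0.4403, -0.0947, 0.2105]
tool_rot: [[-0.997, 0.077, 0.002], [0.077, 0.997, -0.001], [-0.002, -0.001, -1.0]]
ft_force: [0.3, -0.7, -0.8]
grip_width: 0.043
gripper_force: 41.0
```

>>> apply_moves(series=[[-20, 23, 0, 0, 0, 0, 0.4], [-38, 43, 0, 0, 0, 0, 0.4], [-38, 43, 0, 0, 0, 0, 0.4], [-38, 43, 0, 0, 0, 0, 0.4], [-38, 43, 0, 0, 0, 0, 0.4], [-36, 40, 0, 0, 0, 0, 0.4], [-18, 20, 0, 0, 0, 0, 0.4], [0, 0, 0, 0, 0, 0, 0.4], [0, 0, 40, 0, 0, 0, 0.4], [0, 0, 45, 0, 0, 0, 0.4], [0, 0, 11, 0, 0, 0, 0.4], [0, 0, 0, 0, 0, 0, 0.4]])

```text
time_s: 19.52
position: [0.6855, 0.1416, 0.1127]
tool_rot: [[-0.997, 0.077, 0.0], [0.077, 0.997, -0.0], [-0.0, -0.0, -1.0]]
ft_force: [-0.0, 0.2, -0.1]
grip_width: 0.0426
gripper_force: 41.0
```

>>> apply_moves(series=[[0, 0, 0, 0, 0, 0, 0.58], [0, 0, 0, 0, 0, 0, 0.58], [0, 0, 0, 0, 0, 0, 0.58], [0, 0, -30, 0, 0, 0, 0.58], [0, 0, -50, 0, 0, 0, 0.65], [30, -12, -15, 0, 0, 0, 0.65], [55, -23, 0, 0, 0, 0, 0.65], [55, -23, 0, 0, 0, 0, 0.65], [50, -21, 0, 0, 0, 0, 0.65], [40, -16, 20, 0, 0, 0, 0.65], [0, 0, 20, 0, 0, 0, 0.65]])

```text
time_s: 20.9
position: [0.4467, 0.0647, 0.1673]
tool_rot: [[-0.997, 0.078, 0.001], [0.078, 0.997, -0.0], [-0.001, -0.0, -1.0]]
ft_force: [0.5, -0.1, 0.1]
grip_width: 0.0555
gripper_force: 0.0
```

Run:
```python
from meas import *
s=telemetry.observe(); print(s['position'])
g=snap('scene'); pan(g); [print('pancake',c[0],c[1],onplane(g,[c[0]],.1)) for c in cakes(g,(.55,.95))]
w=snap('wrist'); [print(*c) for c in cakes(w)]
s=snap('side');pan(s); [print('pancake',c[0],c[1],onplane(s,[c[0]],.1)) for c in cakes(s,(.55,.95))]
```

```text
[0.4467 0.0647 0.1673]
pan ((655.3023071289062, 98.98607635498047), 91.27163696289062) floor 0.08727183994731474
bar slope,mean 0.07731985775288608 [0.6539 0.1106 0.1696] 0.17078455075375998
dish floor [ 0.6611 -0.1651  0.1179]
pancake [391. 239.] 166 [[0.6814 0.1458 0.1   ]]
pancake [369. 245.] 200 [[0.6804 0.0796 0.1   ]]
[357. 189.] 1732 [0.4409 0.1388 0.026 ]
[282. 203.] 1570 [0.45   0.0649 0.026 ]
pan ((655.3912353515625, 101.80858612060547), 93.8128890991211) floor 0.08783705570629863
bar slope,mean 0.06863334266794151 [0.6506 0.1208 0.1686] 0.16972098132476082
dish floor [ 0.6863 -0.1294  0.1174]
pancake [199. 250.] 223 [[0.6817 0.0801 0.1   ]]
pancake [183. 262.] 169 [[0.6798 0.1388 0.1   ]]
```

>>> apply_moves(series=[[-3.2, 0, 50, 0, 0, 0, 0.65], [0, 0, 60, 0, 0, 0, 0.65], [0, 0, 40, 0, 0, 0, 0.65], [0, 0, 8, 0, 0, 0, 0.65], [0, 0, 0, 0, 0, 0, 0.4], [0, 0, 0, 0, 0, 0, 0.4], [0, 0, 0, 0, 0, 0, 0.4], [0, 0, 0, 0, 0, 0, 0.4], [0, 0, -30, 0, 0, 0, 0.4], [0, 0, -60, 0, 0, 0, 0.4], [0, 0, -60, 0, 0, 0, 0.4], [0, 0, -50, 0, 0, 0, 0.4]])

```text
time_s: 22.55
position: [0.4518, 0.0649, 0.2115]
tool_rot: [[-0.997, 0.077, 0.002], [0.077, 0.997, -0.0], [-0.002, -0.0, -1.0]]
ft_force: [1.2, -0.2, -0.9]
grip_width: 0.0429
gripper_force: 41.0
```

>>> apply_moves(series=[[-20, 4, 0, 0, 0, 0, 0.4], [-45, 9, 0, 0, 0, 0, 0.4], [-50, 10, 0, 0, 0, 0, 0.4], [-40, 7, 0, 0, 0, 0, 0.4], [-12, 2, 0, 0, 0, 0, 0.4], [0, 0, 0, 0, 0, 0, 0.4], [0, 0, 45, 0, 0, 0, 0.4], [0, 0, 45, 0, 0, 0, 0.4], [0, 0, 11, 0, 0, 0, 0.4], [0, 0, 0, 0, 0, 0, 0.4], [0, 0, 0, 0, 0, 0, 0.4]])

```text
time_s: 23.92
position: [0.6218, 0.0839, 0.11]
tool_rot: [[-0.997, 0.077, 0.004], [0.077, 0.997, -0.0], [-0.004, 0.0, -1.0]]
ft_force: [0.8, -0.0, 0.2]
grip_width: 0.0427
gripper_force: 41.0
```

>>> apply_moves(series=[[0, 0, 0, 0, 0, 0, 0.58], [0, 0, 0, 0, 0, 0, 0.58], [0, 0, 0, 0, 0, 0, 0.58], [0, 0, -40, 0, 0, 0, 0.58], [0, 0, -50, 0, 0, 0, 0.65], [35, 8, -8, 0, 0, 0, 0.65], [55, 12, 0, 0, 0, 0, 0.65], [50, 11, 0, 0, 0, 0, 0.65], [45, 9, 20, 0, 0, 0, 0.65], [0, 0, 20, 0, 0, 0, 0.65], [0, 0, 0, 0, 0, 0, 0.65]])

```text
time_s: 25.3
position: [0.4391, 0.1381, 0.1654]
tool_rot: [[-0.997, 0.076, -0.002], [0.076, 0.997, -0.0], [0.002, -0.0, -1.0]]
ft_force: [-0.2, -0.4, 0.1]
grip_width: 0.0556
gripper_force: 0.0
```

Run:
```python
from meas import *
s=telemetry.observe(); print(s['position'])
for n in ['scene','side']:
    g=snap(n); pan(g); [print('pancake',c[0],c[1],onplane(g,[c[0]],.1)) for c in cakes(g,(.5,.95))]
w=snap('wrist'); [print(*c) for c in cakes(w)]
```

```text
[0.4391 0.1381 0.1654]
pan ((655.4481811523438, 99.17478942871094), 92.11824035644531) floor 0.09111970733608576
bar slope,mean 0.07848262930567713 [0.654  0.1113 0.1697] 0.17066092886736156
dish floor [ 0.6614 -0.1653  0.1178]
pancake [358. 222.] 47 [[0.6016 0.0813 0.1   ]]
pancake [363. 230.] 66 [[0.6307 0.0838 0.1   ]]
pancake [391. 239.] 163 [[0.6814 0.1458 0.1   ]]
pancake [369. 245.] 200 [[0.6804 0.0796 0.1   ]]
pan ((654.8492431640625, 102.05477905273438), 93.49056243896484) floor 0.09423618504864806
bar slope,mean 0.07326702379791165 [0.6506 0.1209 0.1687] 0.1696481600051829
dish floor [ 0.6045 -0.1453  0.1181]
pancake [208. 255.] 469 [[0.6483 0.0809 0.1   ]]
pancake [183. 262.] 169 [[0.6798 0.1388 0.1   ]]
[283. 201.] 1603 [0.4415 0.1387 0.026 ]
```

>>> apply_moves(series=[[-2.3, 0.8, 50, 0, 0, 0, 0.65], [0, 0, 60, 0, 0, 0, 0.65], [0, 0, 40, 0, 0, 0, 0.65], [0, 0, 6, 0, 0, 0, 0.65], [0, 0, 0, 0, 0, 0, 0.4], [0, 0, 0, 0, 0, 0, 0.4], [0, 0, 0, 0, 0, 0, 0.4], [0, 0, 0, 0, 0, 0, 0.4], [0, 0, -30, 0, 0, 0, 0.4], [0, 0, -60, 0, 0, 0, 0.4], [0, 0, -60, 0, 0, 0, 0.4], [0, 0, -50, 0, 0, 0, 0.4]])

```text
time_s: 26.95
position: [0.4418, 0.1386, 0.2125]
tool_rot: [[-0.997, 0.077, 0.002], [0.077, 0.997, 0.0], [-0.002, 0.0, -1.0]]
ft_force: [1.2, 0.7, -0.2]
grip_width: 0.0427
gripper_force: 40.9
```

>>> apply_moves(series=[[-22, 3, 0, 0, 0, 0, 0.4], [-48, 6, 0, 0, 0, 0, 0.4], [-54, 6, 0, 0, 0, 0, 0.4], [-44, 5, 0, 0, 0, 0, 0.4], [-14, 1.5, 0, 0, 0, 0, 0.4], [0, 0, 0, 0, 0, 0, 0.4], [0, 0, 45, 0, 0, 0, 0.4], [0, 0, 45, 0, 0, 0, 0.4], [0, 0, 12, 0, 0, 0, 0.4], [0, 0, 0, 0, 0, 0, 0.4], [0, 0, 0, 0, 0, 0, 0.4]])

```text
time_s: 28.32
position: [0.6259, 0.1462, 0.11]
tool_rot: [[-0.997, 0.077, 0.003], [0.077, 0.997, 0.0], [-0.003, 0.0, -1.0]]
ft_force: [0.7, 0.3, -0.8]
grip_width: 0.0425
gripper_force: 40.9
```

>>> apply_moves(series=[[0, 0, 0, 0, 0, 0, 0.58], [0, 0, 0, 0, 0, 0, 0.58], [0, 0, 0, 0, 0, 0, 0.58], [0, 0, -40, 0, 0, 0, 0.58], [0, 0, -50, 0, 0, 0, 0.65], [45, -20, -40, 0, 0, 0, 0.65], [50, -35, -10, 0, 0, 0, 0.65], [50, -35, 0, 0, 0, 0, 0.65], [0, -60, 0, 0, 0, 0, 0.6], [0, -60, 0, 0, 0, 0, 0.6], [0, -60, 0, 0, 0, 0, 0.6]])

```text
time_s: 29.7
position: [0.46, -0.1135, 0.2477]
tool_rot: [[-0.997, 0.076, 0.001], [0.076, 0.997, -0.0], [-0.001, -0.0, -1.0]]
ft_force: [1.5, -0.1, -0.0]
grip_width: 0.0513
gripper_force: 0.0
```

```bash
cat >> meas.py <<'E'
def weights(g,win=(.36,.56,-.46,-.25)):
    P,px=cloud(g);m=np.zeros((420,560),np.uint8);k=(P[:,2]>.008)&(P[:,2]<.045)&(P[:,0]>win[0])&(P[:,0]<win[1])&(P[:,1]>win[2])&(P[:,1]<win[3]);m[px[k,1],px[k,0]]=1
    N,l,st,c=cv2.connectedComponentsWithStats(m);M=np.zeros((420,560,3)); M[px[:,1],px[:,0]]=P
    for i in range(1,N):
        if st[i,4]>8: q=M[l==i]; t=q[q[:,2]>q[:,2].max()-.009]; print('w',c[i].round(),st[i,4],'mid',((q.min(0)+q.max(0))/2)[:2],'knob',((t.min(0)+t.max(0))/2)[:2],'top',q[:,2].max())
E
python3 - <<'E'
from meas import *
s=telemetry.observe(); print(s['position'])
for n in ['scene','side']:
    g=snap(n); pan(g); weights(g); [print('pancake',c[0],c[1],onplane(g,[c[0]],.1)) for c in cakes(g,(.4,.95))]
    if n=='scene': a=g
b=cv2.resize(g['frame'][180:330,130:300],(400,353)); a=cv2.resize(a['frame'][180:300,170:420],(400,192))
w=snap('wrist'); weights(w); c=cv2.resize(w['frame'],(400,300))
a=np.vstack([a,c]);b=cv2.copyMakeBorder(b,0,len(a)-len(b),0,0,0); cv2.imwrite('pics/c9.png',np.hstack([a,b])[...,::-1])
E
```

```text
[ 0.46   -0.1135  0.2477]
pan ((655.2019653320312, 99.6020278930664), 91.71269989013672) floor 0.0961431860587284
bar slope,mean 0.07711006147720176 [0.6539 0.1103 0.1697] 0.17071724875268457
dish floor [ 0.6612 -0.1652  0.118 ]
w [210. 223.] 62 mid [ 0.4227 -0.3252] knob [ 0.4223 -0.3267] top 0.035812662014304886
w [188. 232.] 40 mid [ 0.4299 -0.3974] knob [ 0.4305 -0.3964] top 0.030322462479155154
w [218. 240.] 67 mid [ 0.4912 -0.3157] knob [ 0.4887 -0.3158] top 0.03653778122645368
w [190. 248.] 43 mid [ 0.4886 -0.3997] knob [ 0.4869 -0.3998] top 0.0326353295114008
pancake [358. 222.] 46 [[0.6016 0.0813 0.1   ]]
pancake [382. 226.] 103 [[0.6348 0.1407 0.1   ]]
pancake [364. 230.] 64 [[0.6316 0.0865 0.1   ]]
pancake [391. 240.] 181 [[0.6843 0.1444 0.1   ]]
pancake [369. 245.] 201 [[0.6804 0.0796 0.1   ]]
pan ((652.9705200195312, 102.07562255859375), 93.45681762695312) floor 0.09929299512139966
bar slope,mean 0.07055191924137034 [0.6504 0.1205 0.1687] 0.17015592084938624
dish floor [ 0.6595 -0.1537  0.1182]
w [340. 229.] 67 mid [ 0.4875 -0.3122] knob [ 0.4875 -0.3137] top 0.03648138300825621
pancake [207. 256.] 464 [[0.6476 0.0854 0.1   ]]
pancake [190. 268.] 399 [[0.6488 0.1443 0.1   ]]
w [117. 163.] 435 mid [ 0.4193 -0.3217] knob [ 0.4192 -0.3228] top 0.03595630213462736
w [ 65. 175.] 269 mid [ 0.4291 -0.3942] knob [ 0.429  -0.3944] top 0.03013505205785838
w [136. 215.] 369 mid [ 0.4891 -0.3134] knob [ 0.4884 -0.3131] top 0.03628541296871801
w [ 75. 217.] 261 mid [ 0.4863 -0.3975] knob [ 0.4865 -0.3979] top 0.0297112785669284
```

View pics/c9.png

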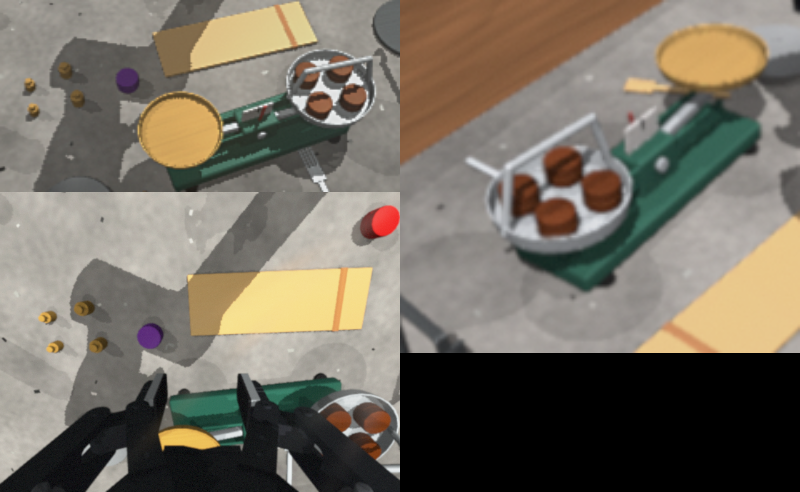

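All four cakes lie in the pan: scene crop (305,72), (340,68), (319,104) and (353,95). The four weights stand undisturbed, with the two 100 g ones nearest the purple decoy.

>>> apply_moves(series=[[-10, -47, 20, 0, 0, 0, 0.6], [-12, -52, 30, 0, 0, 0, 0.6], [-12, -52, 30, 0, 0, 0, 0.6], [-9.6, -46, 30, 0, 0, 0, 0.6], [0, 0, 50, 0, 0, 0, 0.6], [0, 0, 50, 0, 0, 0, 0.6], [0, 0, 27, 0, 0, 0, 0.6], [0, 0, 5, 0, 0, 0, 0.6], [0, 0, 0, 0, 0, 0, 0.2], [0, 0, 0, 0, 0, 0, 0.2], [0, 0, 0, 0, 0, 0, 0.2], [0, 0, 0, 0, 0, 0, 0.2]])

```text
time_s: 31.35
position: [0.4897, -0.3118, 0.0068]
tool_rot: [[-0.997, 0.077, 0.003], [0.077, 0.997, -0.002], [-0.003, -0.001, -1.0]]
ft_force: [1.1, 1.6, 6.6]
grip_width: 0.0238
gripper_force: 39.6
```

>>> apply_moves(series=[[0, 0, -50, 0, 0, 0, 0.2], [0, 0, -60, 0, 0, 0, 0.2], [-15, 12, -50, 0, 0, 0, 0.2], [-40, 33, -20, 0, 0, 0, 0.2], [-45, 37, 0, 0, 0, 0, 0.2], [-45, 37, 0, 0, 0, 0, 0.2], [-40, 32, 0, 0, 0, 0, 0.2], [-14, 11.7, 0, 0, 0, 0, 0.2], [0, 0, 30, 0, 0, 0, 0.2], [0, 0, 20, 0, 0, 0, 0.2], [0, 0, 8, 0, 0, 0, 0.2], [0, 0, 0, 0, 0, 0, 0.2]])

```text
time_s: 32.85
position: [0.6997, -0.1646, 0.1274]
tool_rot: [[-0.997, 0.077, -0.0], [0.077, 0.997, 0.0], [0.0, 0.0, -1.0]]
ft_force: [-0.4, -0.1, -0.9]
grip_width: 0.0233
gripper_force: 39.5
```

>>> apply_moves(series=[[0, 0, 0, 0, 0, 0, 0.5], [0, 0, 0, 0, 0, 0, 0.6], [0, 0, 0, 0, 0, 0, 0.6], [0, 0, -50, 0, 0, 0, 0.6], [30, -20, -20, 0, 0, 0, 0.6], [50, -34, 0, 0, 0, 0, 0.6], [50, -34, 0, 0, 0, 0, 0.6], [50, -34, 0, 0, 0, 0, 0.6], [50, -34, 0, 0, 0, 0, 0.6], [35.7, -23.4, 40, 0, 0, 0, 0.6], [0, 0, 40, 0, 0, 0, 0.6], [0, 0, 0, 0, 0, 0, 0.6]])

```text
time_s: 34.35
position: [0.4201, -0.3225, 0.1157]
tool_rot: [[-0.997, 0.078, -0.003], [0.078, 0.997, 0.004], [0.003, 0.003, -1.0]]
ft_force: [-0.3, -0.2, 0.4]
grip_width: 0.0514
gripper_force: 0.0
```

Run:
```python
from meas import *
s=telemetry.observe(); print(s['position'])
w=snap('wrist'); weights(w); g=snap('scene'); pan(g); weights(g)
P,px=cloud(g); k=(P[:,0]>.60)&(P[:,0]<.73)&(P[:,1]>-.22)&(P[:,1]<-.10)&(P[:,2]>.135)&(P[:,2]<.18); print('on dish',P[k].mean(0),k.sum())
```

```text
[ 0.4201 -0.3225  0.1157]
w [280. 212.] 758 mid [ 0.4191 -0.3234] knob [ 0.4192 -0.3234] top 0.03515777224717259
w [199. 228.] 468 mid [ 0.4292 -0.3955] knob [ 0.4292 -0.3953] top 0.02927050731665362
pan ((656.3367919921875, 99.56361389160156), 92.03286743164062) floor 0.0962505965446473
bar slope,mean 0.07830510405432267 [0.654  0.1106 0.1697] 0.17079608481788777
dish floor [ 0.6592 -0.1662  0.118 ]
w [210. 223.] 65 mid [ 0.4223 -0.3251] knob [ 0.4212 -0.3259] top 0.03761036599408307
w [188. 232.] 40 mid [ 0.431  -0.3972] knob [ 0.4339 -0.3964] top 0.02938883523057112
w [190. 248.] 42 mid [ 0.4881 -0.3999] knob [ 0.4851 -0.3999] top 0.02932211374804894
on dish [ 0.702  -0.167   0.1443] 73
```

>>> apply_moves(series=[[0.2, -1.2, 50, 0, 0, 0, 0.6], [0, 0, 50, 0, 0, 0, 0.6], [0, 0, 7.5, 0, 0, 0, 0.6], [0, 0, 0, 0, 0, 0, 0.2], [0, 0, 0, 0, 0, 0, 0.2], [0, 0, 0, 0, 0, 0, 0.2], [0, 0, 0, 0, 0, 0, 0.2], [0, 0, 0, 0, 0, 0, 0.2], [0, 0, -50, 0, 0, 0, 0.2], [0, 0, -60, 0, 0, 0, 0.2], [0, 0, -60, 0, 0, 0, 0.2], [0, 0, -10, 0, 0, 0, 0.2]])

```text
time_s: 35.95
position: [0.4218, -0.3252, 0.1951]
tool_rot: [[-0.997, 0.077, 0.006], [0.076, 0.997, -0.008], [-0.007, -0.007, -1.0]]
ft_force: [-0.1, -0.3, -1.6]
grip_width: 0.023
gripper_force: 39.5
```

>>> apply_moves(series=[[-20, 18, 0, 0, 0, 0, 0.2], [-40, 37, 0, 0, 0, 0, 0.2], [-42, 40, 0, 0, 0, 0, 0.2], [-42, 40, 0, 0, 0, 0, 0.2], [-32, 30, 0, 0, 0, 0, 0.2], [-12.4, 10, 0, 0, 0, 0, 0.2], [0, 0, 35, 0, 0, 0, 0.2], [0, 0, 25, 0, 0, 0, 0.2], [0, 0, 6, 0, 0, 0, 0.2], [0, 0, 0, 0, 0, 0, 0.2], [0, 0, 0, 0, 0, 0, 0.2]])

```text
time_s: 37.33
position: [0.6224, -0.1647, 0.1251]
tool_rot: [[-0.997, 0.077, 0.002], [0.077, 0.997, -0.001], [-0.002, -0.001, -1.0]]
ft_force: [-0.5, 0.6, 0.1]
grip_width: 0.0229
gripper_force: 39.9
```

>>> apply_moves(series=[[0, 0, 0, 0, 0, 0, 0.4], [0, 0, 0, 0, 0, 0, 0.5], [0, 0, 0, 0, 0, 0, 0.5], [0, 0, -50, 0, 0, 0, 0.5], [12, -25, -25, 0, 0, 0, 0.5], [25, -52, 0, 0, 0, 0, 0.5], [25, -52, 0, 0, 0, 0, 0.5], [25, -52, 0, 0, 0, 0, 0.5], [22, -44, 0, 0, 0, 0, 0.5], [8.5, -18, 40, 0, 0, 0, 0.5], [0, 0, 40, 0, 0, 0, 0.5], [0, 0, 0, 0, 0, 0, 0.5]])

```text
time_s: 38.83
position: [0.4852, -0.3966, 0.1163]
tool_rot: [[-0.997, 0.077, -0.004], [0.077, 0.997, 0.005], [0.004, 0.004, -1.0]]
ft_force: [0.5, -0.6, 0.0]
grip_width: 0.0431
gripper_force: 0.0
```

Run:
```python
from meas import *
s=telemetry.observe(); print(s['position'],s['tool_rot'])
w=snap('wrist'); weights(w); g=snap('scene'); pan(g); weights(g)
P,px=cloud(g); k=(P[:,0]>.60)&(P[:,0]<.73)&(P[:,1]>-.22)&(P[:,1]<-.10)&(P[:,2]>.13)&(P[:,2]<.18); print('on dish',P[k].mean(0),k.sum())
```

```text
[ 0.4852 -0.3966  0.1163] [[-0.997   0.0772 -0.0039]
 [ 0.0772  0.997   0.0047]
 [ 0.0042  0.0043 -1.    ]]
w [277. 146.] 483 mid [ 0.4293 -0.3957] knob [ 0.4295 -0.3955] top 0.02921897579948865
w [279. 213.] 446 mid [ 0.4861 -0.3986] knob [ 0.4862 -0.3982] top 0.029562042280566414
pan ((653.6162109375, 99.22206115722656), 91.95352172851562) floor 0.09882297296153797
bar slope,mean 0.07786301886393991 [0.6537 0.1101 0.1718] 0.17297776744023452
dish floor [ 0.6609 -0.167   0.1156]
w [188. 232.] 38 mid [ 0.4301 -0.397 ] knob [ 0.429  -0.3965] top 0.031007819439837103
w [190. 248.] 41 mid [ 0.4879 -0.3998] knob [ 0.4866 -0.3991] top 0.02978993754933912
on dish [ 0.6633 -0.1667  0.1415] 154
```

>>> apply_moves(series=[[-1.1, -1.6, 50, 0, 0, 0, 0.5], [0, 0, 50, 0, 0, 0, 0.5], [0, 0, 9, 0, 0, 0, 0.5], [0, 0, 0, 0, 0, 0, 0.1], [0, 0, 0, 0, 0, 0, 0.1], [0, 0, 0, 0, 0, 0, 0.1], [0, 0, 0, 0, 0, 0, 0.1], [0, 0, 0, 0, 0, 0, 0.1], [0, 0, -50, 0, 0, 0, 0.1], [0, 0, -60, 0, 0, 0, 0.1], [0, 0, -60, 0, 0, 0, 0.1], [0, 0, -10, 0, 0, 0, 0.1]])

```text
time_s: 40.42
position: [0.4882, -0.4001, 0.1958]
tool_rot: [[-0.997, 0.077, 0.006], [0.077, 0.997, -0.008], [-0.007, -0.007, -1.0]]
ft_force: [-0.9, 0.2, -1.3]
grip_width: 0.0173
gripper_force: 39.1
```

>>> apply_moves(series=[[-15, 26, 0, 0, 0, 0, 0.1], [-28, 48, 0, 0, 0, 0, 0.1], [-30, 52, 0, 0, 0, 0, 0.1], [-30, 52, 0, 0, 0, 0, 0.1], [-26, 45, 0, 0, 0, 0, 0.1], [-14, 24, 0, 0, 0, 0, 0.1], [0, 0, 35, 0, 0, 0, 0.1], [0, 0, 25, 0, 0, 0, 0.1], [0, 0, 10, 0, 0, 0, 0.1], [0, 0, 0, 0, 0, 0, 0.1], [0, 0, 0, 0, 0, 0, 0.1]])

```text
time_s: 41.8
position: [0.6491, -0.1642, 0.1209]
tool_rot: [[-0.997, 0.077, 0.002], [0.077, 0.997, -0.001], [-0.002, -0.001, -1.0]]
ft_force: [0.2, -0.2, -0.1]
grip_width: 0.0173
gripper_force: 41.5
```

>>> apply_moves(series=[[0, 0, 0, 0, 0, 0, 0.3], [0, 0, 0, 0, 0, 0, 0.5], [0, 0, 0, 0, 0, 0, 0.5], [0, 0, -50, 0, 0, 0, 0.5], [22, -27, -30, 0, 0, 0, 0.5], [38, -47, 0, 0, 0, 0, 0.5], [38, -47, 0, 0, 0, 0, 0.5], [38, -47, 0, 0, 0, 0, 0.5], [38, -47, 0, 0, 0, 0, 0.5], [27.3, -32.6, 40, 0, 0, 0, 0.5], [0, 0, 40, 0, 0, 0, 0.5], [0, 0, 0, 0, 0, 0, 0.5]])

```text
time_s: 43.3
position: [0.428, -0.3945, 0.1177]
tool_rot: [[-0.997, 0.078, -0.003], [0.078, 0.997, 0.005], [0.004, 0.004, -1.0]]
ft_force: [0.7, 0.1, 1.6]
grip_width: 0.0426
gripper_force: 0.0
```

Run:
```python
from meas import *
s=telemetry.observe(); print(s['position'])
w=snap('wrist'); weights(w); g=snap('scene'); pan(g); weights(g)
P,px=cloud(g)
for a in (.0,.005): 
  k=(P[:,0]>.60)&(P[:,0]<.74)&(P[:,1]>-.19)&(P[:,1]<-.14)&(P[:,2]>.12+a)&(P[:,2]<.18); print('on dish',P[k].min(0),P[k].max(0),k.sum())
```

```text
[ 0.428  -0.3945  0.1177]
w [280. 212.] 439 mid [ 0.4292 -0.3957] knob [ 0.4289 -0.3956] top 0.029541200456702138
pan ((654.5574951171875, 99.9566650390625), 91.51688385009766) floor 0.10816667573962624
bar slope,mean 0.07784539322021192 [0.6539 0.109  0.1798] 0.1822726529778818
dish floor [ 0.6608 -0.1683  0.1061]
w [188. 232.] 40 mid [ 0.4299 -0.3972] knob [ 0.4291 -0.3962] top 0.030677179529456144
on dish [ 0.608  -0.178   0.1202] [ 0.7112 -0.1542  0.1433] 191
on dish [ 0.608 -0.178  0.125] [ 0.7112 -0.1542  0.1433] 155
```

>>> apply_moves(series=[[-1, -1.3, 50, 0, 0, 0, 0.5], [0, 0, 50, 0, 0, 0, 0.5], [0, 0, 10.5, 0, 0, 0, 0.5], [0, 0, 0, 0, 0, 0, 0.1], [0, 0, 0, 0, 0, 0, 0.1], [0, 0, 0, 0, 0, 0, 0.1], [0, 0, 0, 0, 0, 0, 0.1], [0, 0, 0, 0, 0, 0, 0.1], [0, 0, -50, 0, 0, 0, 0.1], [0, 0, -60, 0, 0, 0, 0.1], [0, 0, -60, 0, 0, 0, 0.1], [0, 0, -10, 0, 0, 0, 0.1]])

```text
time_s: 44.9
position: [0.4308, -0.3977, 0.1946]
tool_rot: [[-0.997, 0.077, 0.005], [0.077, 0.997, -0.008], [-0.006, -0.007, -1.0]]
ft_force: [0.6, -0.2, -1.0]
grip_width: 0.0174
gripper_force: 39.1
```

>>> apply_moves(series=[[-20, 22, 0, 0, 0, 0, 0.1], [-38, 42, 0, 0, 0, 0, 0.1], [-40, 45, 0, 0, 0, 0, 0.1], [-40, 45, 0, 0, 0, 0, 0.1], [-40, 45, 0, 0, 0, 0, 0.1], [-33, 37, 0, 0, 0, 0, 0.1], [-14, 14, 0, 0, 0, 0, 0.1], [0, 0, 35, 0, 0, 0, 0.1], [0, 0, 29, 0, 0, 0, 0.1], [0, 0, 10, 0, 0, 0, 0.1], [0, 0, 0, 0, 0, 0, 0.1], [0, 0, 0, 0, 0, 0, 0.1]])

```text
time_s: 46.4
position: [0.6739, -0.1649, 0.1166]
tool_rot: [[-0.997, 0.077, 0.002], [0.077, 0.997, -0.001], [-0.002, -0.001, -1.0]]
ft_force: [0.1, -0.5, -0.4]
grip_width: 0.0171
gripper_force: 39.2
```

>>> apply_moves(series=[[0, 0, 0, 0, 0, 0, 0.3], [0, 0, 0, 0, 0, 0, 0.5], [0, 0, 0, 0, 0, 0, 0.5], [0, 0, -50, 0, 0, 0, 0.5], [0, 0, -50, 0, 0, 0, 0.5], [50, 0, -40, 0, 0, 0, 0.5], [60, 0, 0, 0, 0, 0, 0.5], [60, 0, 0, 0, 0, 0, 0.5], [40, 0, 0, 0, 0, 0, 0.5], [0, 0, 0, 0, 0, 0, 0.5], [0, 0, 0, 0, 0, 0, 0.5], [0, 0, 0, 0, 0, 0, 0.5]])

```text
time_s: 47.9
position: [0.4662, -0.1488, 0.254]
tool_rot: [[-0.997, 0.076, -0.0], [0.076, 0.997, 0.0], [0.0, 0.0, -1.0]]
ft_force: [0.2, 0.2, -0.1]
grip_width: 0.0426
gripper_force: 0.0
```

>>> apply_moves(series=[[0, 0, 0, 0, 0, 0, 0.5], [0, 0, 0, 0, 0, 0, 0.5], [0, 0, 0, 0, 0, 0, 0.5], [0, 0, 0, 0, 0, 0, 0.5], [0, 0, 0, 0, 0, 0, 0.5], [0, 0, 0, 0, 0, 0, 0.5]])

```text
time_s: 48.65
position: [0.4653, -0.1487, 0.2543]
tool_rot: [[-0.997, 0.077, 0.0], [0.077, 0.997, -0.0], [-0.0, -0.0, -1.0]]
ft_force: [-0.3, -0.1, -0.4]
grip_width: 0.0427
gripper_force: 0.0
```

Run:
```python
from meas import *
print(telemetry.observe()['position'])
g=snap('scene'); pan(g); weights(g); s=snap('side'); pan(s)
a=cv2.resize(g['frame'][130:350,170:430],(400,338)); b=cv2.resize(s['frame'][180:330,130:300],(400,353)); a=cv2.copyMakeBorder(a,0,15,0,0,0)
cv2.imwrite('pics/c10.png',np.hstack([a,b])[...,::-1])
```

```text
[ 0.4653 -0.1487  0.2543]
pan ((655.9142456054688, 100.45548248291016), 91.0385971069336) floor 0.11641763810567618
bar slope,mean 0.0764681102250629 [0.6539 0.1082 0.1873] 0.19172951310885705
dish floor [ 0.6625 -0.1683  0.0965]
pan ((646.839111328125, 102.44792938232422), 92.70735931396484) floor 0.12127613909880469
bar slope,mean 0.0676864377120097 [0.6498 0.1168 0.1865] 0.19082535535128436
dish floor [ 0.6604 -0.1536  0.0973]
```

View pics/c10.png

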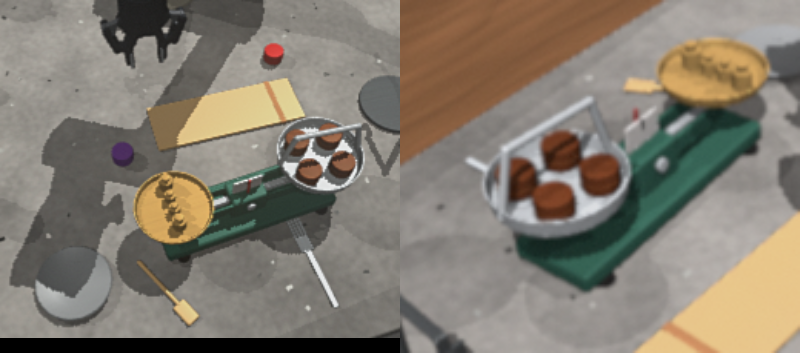

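The four cakes are in the pan at scene crop (320,155), and all four weights stand on the dish at (170,205). The beam is about -0.02 rad, so I'm handing in.

```bash
python3 -c "
from rig import env
print(env.close_job())"
```

```text
the job is handed in; nothing more can be done
None
```

I handed the job in at about 49 s: the pan is on the goods platform with all four cakes in it, all four weights (300 g) are on the dish, and the beam measured about -0.02 rad; the hand-in returned no verdict.

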